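# Turn the ball dish to the cup and hold it

### The arm

A 6-joint arm with a two-finger parallel gripper is mounted at the origin on the work surface. World frame = base frame: x ahead of the robot, y to its left, z up, the work surface at z = 0. Lengths are in m, angles in rad, forces in N, time in s.
With the tool pointing down it reaches from about 0.275 to 0.975 m from the base axis. Payload 8.4 kg.
Tool frame: the origin (TCP) lies midway between the tips of the shut fingers; the grasp point (between the pads) lies 19 mm behind it; y points along the fingers, z is the direction in which the jaws open and shut, and the axes are right-handed (so a half turn about y gives the same grasp; the last joint's range is limited). The gripper opens to 92 mm and grips with 3 to 60 N. Pads are 20 mm wide; open, the fingers measure 128 mm over their backs; the gripper's body (75 mm by 189 mm) begins 69 mm behind the grasp point.
Start: joints at [1.161, 0.353, 1.633, -0, 1.155, -0.002], TCP at [0.248, 0.574, 0.215] pointing down, gripper open.
Joint ranges: [-2.63, 2.63], [-0.92, 2.1], [0.06, 2.66], [-1.3, 4.44], [0, 2.69], [-3.02, 3.02]. Speed limits (rad/s): [2.22, 2.22, 2.79, 3.14, 3.14, 3.14].

### API

Orientations are given as a rotation vector (axis times angle).
In Python, from station import manip gives the robot as it stands.
- The arm moves only by the shell command python3 -m pendant 'ROWS' [FORCE]. ROWS is JSON, a list of rows, each an object with "translation": the shift along the tool's x, y, z in cm, a list of three; "rotation": the turn, a rotation vector about the tool's x, y, z in rad, a list of three; "grip": the finger opening in cm, from 0 to 9.19. A call has 1 to 20 rows; each row shifts and turns the commanded pose from where the row before left it, along the tool's axes as they then stand; what a row does not reach is not made up. A row lasts 1/12 s, in which the tool goes at most 41.7 mm and 7.16 degrees, less where a joint would pass 70% of its speed; a pose out of reach is approached as far as the arm can. A call is refused whole if a number of a shift passes 4.17 or a number of a turn 0.125, either way. A call with a gripper value outside its range is refused whole. The fingers move at their own pace and stop on an object; FORCE is the grip in N (left out, the last holds). Time passes only in rows, so rows that do not move let the fingers close. It gives the time, the measured TCP pose, the force and the opening at its end, in the units of the state.
- manip.get_obs(): the state, without advancing time (a new reading comes with each control period).
- manip.camera(name): name is "scene" or "top" or "wrist"; returns (picture, depth): 480x640x3 uint8, blue, green, red; 480x640 float32, m along the optical axis (not along the pixel's ray), 0 where there is no reading.
- manip.calibration(name): a dict with "fx", "fy", "cx", "cy" (pixels), "view" (4x4, takes a point from world to camera coordinates); the wrist camera has in their place "mount" (4x4, takes a point from camera to tool coordinates, whose origin is the TCP and whose axes are the tool frame's). Camera axes: x right, y down, z forward; pixel columns grow to the right and rows downward; lengths in m; the calibration is good to about 2 mm. A picture is of the moment at which its call begins: read the wrist's pose just before it. calibration takes no time and is no camera call.
- manip.close_job(): hands the job in, once; it reports no verdict.
The state is a dict: "time": time; "joints": joint angles; "joint_velocities": joint speeds; "joint_efforts": joint torques, N m; "eef_pos": TCP position; "ee_rot": TCP orientation; "ft_force": force on the tool from outside, world axes, zero at the start; "wrist_torque": the same for the moment, N m; "opening": finger opening in m.
Only numpy, scipy, OpenCV 4.12 (cv2) and the standard library are available. Lean on these libraries where they do the work, as an engineer would, in place of code of your own. Each camera call takes 0.05 s, during which the arm holds its last target.

### The job

Take the white inspection dish by the flat tab of its handle, pinching gently because the plastic cracks above 20 N of grip, and lift it level about 6 cm straight up off its pedestal without letting the loose ball leave the scribed ring. Only then turn the dish a quarter turn, above the pedestal, so that its pouring lip points at the open cup (not the closed canister), the ball still in the ring. Finish while holding it there, level and still, the ball at rest in the middle; do not put it down or let go, and leave everything else alone.

Things in the scene. Friction and masses are not known exactly. Their poses are not given: they have to be found in the camera images.
- dish: White plastic dish, 126 mm across, rim 23 mm high, 0.13-0.21 kg, loose on the pedestal; inside a 7 degree cone out to 40 mm, then a steeper rim. A bail handle (legs in the dish's y-z plane) arches over the centre and carries the grip tab; it cracks if pinched harder than 20 N. Origin: centre of underside. +x: to the pouring lip; z up. At the start +x is within 7 degrees of the station's +x
- tab (a point): Centre of the grip tab, straight above the dish's centre, 100 mm above its underside. The tab is 12 mm thick along the dish's x (close the fingers along that), 40 mm wide along y and 34 mm high (17 mm above and below this point). The ball's top is 67 mm below this point
- lip (a point): Tip of the pouring lip, a 30 mm wide spout sticking out of the rim, 85 mm from the dish's centre along the dish's +x, 23 mm above its underside
- dish_centre (a point): Bottom of the bowl inside the dish, 9 mm above the dish's underside, on its axis; the scribed ring around it has a radius of 20 mm
- ball_center (a point): Centre of the loose dark steel ball, 24 mm across, 56 g, resting at the middle of the dish. Nothing but the dish may touch it
- station: Fixed grey board, 150 mm (x) by 400 mm (y), 10 mm thick, with a round pedestal, 80 mm across, in the middle, whose top is 50 mm above the board's underside. Origin: centre of the board's underside, on the table. Along its y axis the cup stands on one side and the canister on the other
- pedestal_top (a point): Centre of the pedestal's flat top, on which the dish stands
- cup: Fixed open steel cup, 72 mm across at the mouth, 60 mm high, on the station board 150 mm from the pedestal's axis, on the station's +y or -y side (varies). Origin: centre of its underside
- canister: Fixed closed steel canister with a domed lid, 72 mm across, 67 mm high, on the board on the side opposite the cup. Origin: centre of its underside
- collar: steel shaft collar lying on the station board, 32 mm across, 12 mm high; bystander. Origin: centre of its underside
- fuse: ceramic block fuse lying on the station board, 84 x 22 x 22 mm; bystander. Origin: centre of its underside
- contactor: grey and black contactor, 80 x 61 x 88 mm; bystander. Origin: centre of its underside
- carton: small cardboard carton, 110 x 80 x 70 mm; bystander. Origin: centre of its underside
- screwdriver: screwdriver lying on the table; bystander. Origin: under its middle, handle to its own -x
- tape: cardboard ring (empty tape core) 90 mm across, 24 mm high; bystander. Origin: centre of its underside
- jar: closed jar, 64 mm across, 90 mm high; bystander. Origin: centre of its underside
Things that resemble listed ones, but are neither listed nor needed, are in the scene too. Several things have the shape of the dish; the one meant has the colours described above.

How it is judged:
By the outcome, as a careful person would: the job done as asked, in the order asked, and still so for the second after the job is handed in, while the arm keeps its last pose, push and grip.
It also fails if it takes over 40 s, if anything falls off the work surface, if the arm or the gripper's body presses on something with over 40 N, if the wrist force passes 120 N, or if a joint passes its speed limit or range.

## Working session

There is one attempt and no reset: what is moved stays moved. The work goes in short steps, Python scripts to look and compute and a shell command to move; the robot and the scene stay as the last step left them, time stands still between calls to the robot, and variables do not carry over. Pictures are saved under pics/ and viewed, and the job is handed in when it is done.

```bash
mkdir -p pics; ls
python3 - <<'E'
from station import manip
import cv2,numpy as np
o=manip.get_obs();print({k:np.round(v,3) for k,v in o.items()})
for n in ["scene","top"]:
    p,d=manip.camera(n);cv2.imwrite(f"pics/{n}0.png",p);np.save(f"pics/{n}0d.npy",d);c=manip.calibration(n);print(n,c)
print(manip.calibration("wrist"))
E
```

```text
pics
{'time': np.float64(0.0), 'joints': array([ 1.161,  0.354,  1.634,  0.   ,  1.155, -0.002]), 'joint_velocities': array([-0.   ,  0.002, -0.001, -0.001,  0.001,  0.002]), 'joint_efforts': array([-2.0000e-03, -5.9386e+01, -3.3422e+01,  7.0000e-02,  2.3000e-02,
       -0.0000e+00]), 'eef_pos': array([0.248, 0.573, 0.214]), 'ee_rot': array([-1.548,  0.32 , -0.32 ]), 'ft_force': array([ 0.202, -0.55 ,  0.018]), 'wrist_torque': array([ 0.   , -0.026, -0.024]), 'opening': np.float64(0.092)}
scene {'fx': 439.85767295874183, 'fy': 439.85767295874183, 'cx': 325.4323813179458, 'cy': 239.57566883953143, 'view': array([[ 0.35018434,  0.93666139, -0.00603116, -0.17905625],
       [ 0.69340245, -0.2635566 , -0.67061983, -0.30117707],
       [-0.62973326,  0.23065854, -0.74177669,  1.49467507],
       [ 0.        ,  0.        ,  0.        ,  1.        ]])}
top {'fx': 505.51864989930067, 'fy': 505.51864989930067, 'cx': 321.8024011618923, 'cy': 244.85833391590145, 'view': array([[ 2.52339659e-02, -9.99681099e-01,  9.73662878e-04,
         9.82376864e-03],
       [-9.82934600e-01, -2.49887573e-02, -1.82250198e-01,
         5.50732271e-01],
       [ 1.82216409e-01,  3.64184835e-03, -9.83251706e-01,
         1.24659995e+00],
       [ 0.00000000e+00,  0.00000000e+00,  0.00000000e+00,
         1.00000000e+00]])}
{'fx': 335.29012743678163, 'fy': 335.29012743678163, 'cx': 319.40486184678633, 'cy': 237.88086966831327, 'mount': array([[ 1.86839321e-04,  9.57842021e-01,  2.87295366e-01,
        -8.06779758e-02],
       [-8.34443157e-04, -2.87295122e-01,  9.57841749e-01,
        -1.70445716e-01],
       [ 9.99999634e-01, -4.18694154e-04,  7.45586694e-04,
        -6.46204178e-04],
       [ 0.00000000e+00,  0.00000000e+00,  0.00000000e+00,
         1.00000000e+00]])}
```

View pics/scene0.png

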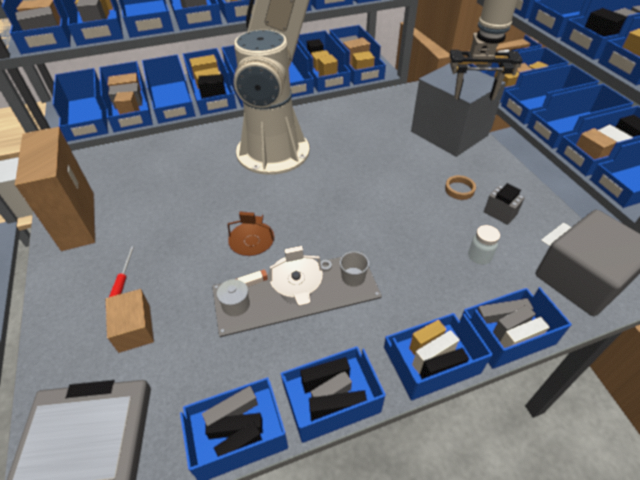

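View pics/top0.png

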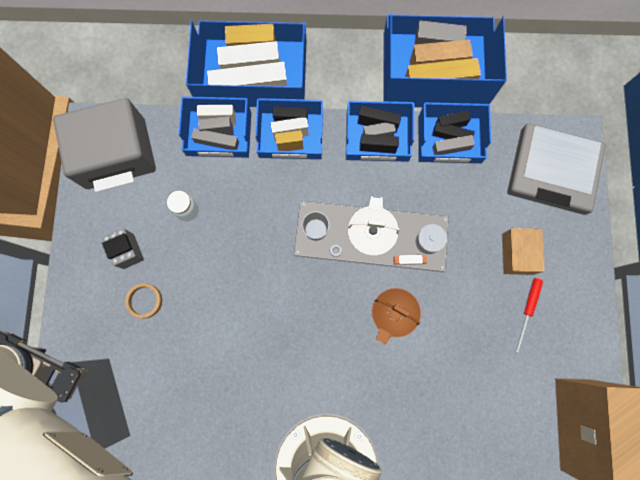

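Candidates for the dish: the white one at scene (296,277) / top (373,231), and the terracotta one at scene (250,235) / top (397,313). I choose the white. The open cup is at top (316,226), the canister at top (432,238).

```bash
cat > h.py <<'E'
import numpy as np,cv2
from station import manip
def cloud(n,d,c=None):
    c=c or manip.calibration(n)
    v,u=np.mgrid[0:480,0:640]
    P=np.stack([(u-c['cx'])/c['fx']*d,(v-c['cy'])/c['fy']*d,d],-1)
    V=np.linalg.inv(c['view']);W=P@V[:3,:3].T+V[:3,3];W[d==0]=np.nan
    return W
E
python3 - <<'E'
from h import *
for n,(u,v,s) in dict(top=(373,231,90),scene=(296,277,90)).items():
    p=cv2.imread(f"pics/{n}0.png");a=p[v-68:v+67,u-s:u+s];cv2.imwrite(f"pics/{n}crop.png",cv2.resize(a,None,fx=4.4,fy=4.4,interpolation=cv2.INTER_CUBIC))
    W=cloud(n,np.load(f"pics/{n}0d.npy"));np.save(f"pics/{n}0W.npy",W)
    c=W[(W[...,0]>.35)&(W[...,0]<.75)&(abs(W[...,1]+.1)<.25)&(W[...,2]>.005)]
    for lo,hi in [(.006,.014),(.055,.065),(.063,.08),(.1,.135),(.137,.148),(.148,.17)]:
        q=c[(c[:,2]>lo)&(c[:,2]<hi)];print(n,lo,hi,len(q),q.mean(0).round(4),q.min(0).round(3),q.max(0).round(3))
    if n=="top":
        for nm,x in dict(cup=(316,226),can=(432,238),lip=(376,203),ball=(373,231),tab=(373,223)).items(): print(nm,W[x[1],x[0]].round(4))
    # board
    q=c[abs(c[:,2]-.010)<.003];r=cv2.minAreaRect((q[:,:2]*1000).astype(np.float32));print(r)
E
```

```text
top 0.006 0.014 5033 [ 0.5638 -0.102   0.0101] [ 0.35  -0.349  0.006] [0.75  0.147 0.014]
top 0.055 0.065 724 [ 0.583  -0.1255  0.0623] [ 0.358 -0.292  0.055] [0.642 0.074 0.065]
top 0.063 0.08 2157 [ 0.5849 -0.1352  0.0697] [ 0.357 -0.289  0.063] [0.676 0.078 0.08 ]
top 0.1 0.135 171 [ 0.4761 -0.1364  0.1201] [ 0.374 -0.188  0.102] [ 0.596 -0.043  0.134]
top 0.137 0.148 28 [ 0.5845 -0.0992  0.1416] [ 0.58  -0.135  0.137] [ 0.593 -0.077  0.148]
top 0.148 0.17 102 [ 0.5861 -0.1037  0.164 ] [ 0.58  -0.122  0.148] [ 0.594 -0.084  0.17 ]
cup [0.6078 0.0406 0.0136]
can [ 0.5696 -0.253   0.0793]
lip [ 0.6577 -0.1119  0.0764]
ball [ 0.5844 -0.1048  0.0765]
tab [ 0.5841 -0.0957  0.1669]
((549.1524047851562, -101.48658752441406), (398.5122375488281, 495.495849609375), 0.3595995306968689)
scene 0.006 0.014 4818 [ 0.5883 -0.1204  0.0092] [ 0.35  -0.311  0.006] [0.676 0.098 0.014]
scene 0.055 0.065 1223 [ 0.5831 -0.1194  0.0617] [ 0.356 -0.291  0.055] [0.633 0.076 0.065]
scene 0.063 0.08 1850 [ 0.5847 -0.1374  0.0685] [ 0.353 -0.291  0.063] [0.673 0.078 0.08 ]
scene 0.1 0.135 230 [ 0.4875 -0.1358  0.1177] [ 0.37  -0.188  0.1  ] [ 0.595 -0.042  0.135]
scene 0.137 0.148 52 [ 0.5906 -0.1043  0.1425] [ 0.578 -0.123  0.137] [ 0.595 -0.082  0.148]
scene 0.148 0.17 162 [ 0.5886 -0.1041  0.1603] [ 0.579 -0.123  0.148] [ 0.594 -0.084  0.169]
((508.57916259765625, -100.28558349609375), (399.4959716796875, 305.71795654296875), 85.40846252441406)
```

View pics/topcrop.png

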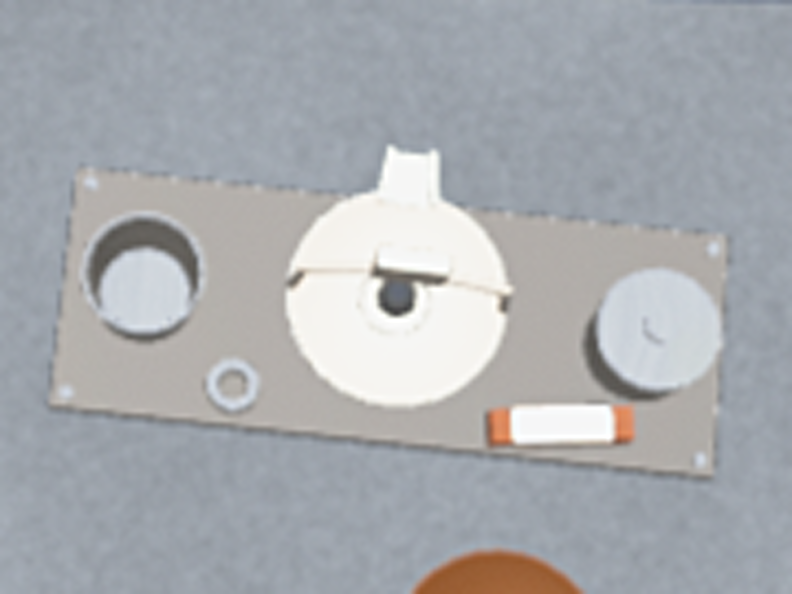

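View pics/scenecrop.png

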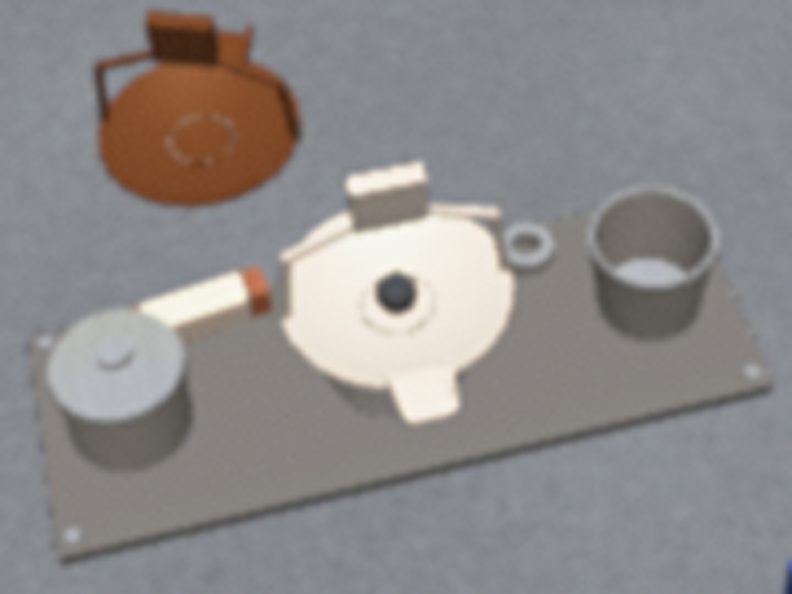

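The crop confirms it: a white dish with the dark ball at its centre (crop 397,295), lip pointing up-image (+x), the open cup on the left (+y side, crop 143,275) and the lidded canister on the right. Next I fit positions and yaws.

```bash
cat >> h.py <<'E'
from scipy.optimize import least_squares
from scipy.spatial.transform import Rotation as R
def circ(q,r):
    f=lambda p:np.hypot(q[:,0]-p[0],q[:,1]-p[1])-r
    s=least_squares(f,q[:,:2].mean(0),loss='soft_l1',f_scale=.003);return s.x.round(4),np.abs(s.fun).mean().round(4)
E
python3 - <<'E'
from h import *
for n in ("top","scene"):
    W=np.load(f"pics/{n}0W.npy").reshape(-1,3);W=W[~np.isnan(W[:,0])]
    near=lambda x,y,r,a,b:W[(np.hypot(W[:,0]-x,W[:,1]-y)<r)&(W[:,2]>a)&(W[:,2]<b)]
    q=near(.586,-.104,.067,.0675,.078);rr=np.hypot(q[:,0]-.586,q[:,1]+.104);print(n,"rim",circ(q[rr>.055],.062))
    q=near(.61,.045,.045,.064,.078);print("cup",circ(q,.035),len(q))
    q=near(.57,-.253,.045,.05,.062);print("can",circ(q,.036),len(q))
    q=near(.57,-.253,.05,.06,.09);print("can mean",q.mean(0))
    q=near(.586,-.104,.03,.155,.175);print("tab",cv2.minAreaRect((q[:,:2]*1000).astype(np.float32)),q.mean(0),q[:,2].max())
    q=near(.586,-.104,.1,.06,.08);rr=np.hypot(q[:,0]-.586,q[:,1]+.104);q=q[(rr>.068)];m=q.mean(0);print("lip",m,len(q),np.degrees(np.arctan2(m[1]+.104,m[0]-.586)))
o=manip.get_obs();print(R.from_rotvec(o['ee_rot']).as_matrix().round(3))
E
```

```text
top rim (array([ 0.5867, -0.1038]), np.float64(0.0031))
cup (array([0.5991, 0.0427]), np.float64(0.0013)) 114
can (array([ 0.5751, -0.2571]), np.float64(0.0019)) 45
can mean [ 0.57372424 -0.25474907  0.0683518 ]
tab ((587.5357055664062, -103.02522277832031), (38.62116622924805, 13.241629600524902), 87.07703399658203) [ 0.58679476 -0.10336254  0.16584509] 0.1731889233318591
lip [ 0.66319203 -0.11130086  0.07455966] 86 -5.402991806074933
scene rim (array([ 0.5847, -0.1041]), np.float64(0.003))
cup (array([0.5974, 0.0427]), np.float64(0.0014)) 118
can (array([ 0.5702, -0.2549]), np.float64(0.0016)) 95
can mean [ 0.57594285 -0.25580132  0.06667896]
tab ((585.7926025390625, -103.38713836669922), (39.40279006958008, 14.141118049621582), 85.95956420898438) [ 0.58794172 -0.10369391  0.16327558] 0.16860056504856646
lip [ 0.66293175 -0.11056963  0.07342984] 94 -4.880967140682456
[[ 0.918 -0.001  0.397]
 [-0.397 -0.001  0.918]
 [-0.    -1.    -0.001]]
```

```bash
python3 -m pendant '[{"translation":[1.5,0,-1.2],"rotation":[0,0,0],"grip":9.19},{"translation":[2.9,0,-2.4],"rotation":[0,0,0],"grip":9.19},{"translation":[2.9,0,-2.4],"rotation":[0,0,0],"grip":9.19},{"translation":[2.9,0,-2.4],"rotation":[0,0,0],"grip":9.19},{"translation":[2.9,0,-2.4],"rotation":[0,0,0],"grip":9.19},{"translation":[2.9,0,-2.4],"rotation":[0,0,0],"grip":9.19},{"translation":[2.9,0,-2.4],"rotation":[0,0,0],"grip":9.19},{"translation":[2.9,0,-2.4],"rotation":[0,0,0],"grip":9.19},{"translation":[2.9,0,-2.4],"rotation":[0,0,0],"grip":9.19},{"translation":[2.9,0,-2.4],"rotation":[0,0,0],"grip":9.19},{"translation":[2.9,0,-2.4],"rotation":[0,0,0],"grip":9.19},{"translation":[2.9,0,-2.4],"rotation":[0,0,0],"grip":9.19},{"translation":[2.9,0,-2.4],"rotation":[0,0,0],"grip":9.19},{"translation":[2.9,0,-2.4],"rotation":[0,0,0],"grip":9.19},{"translation":[2.9,0,-2.4],"rotation":[0,0,0],"grip":9.19},{"translation":[2.9,0,-2.4],"rotation":[0,0,0],"grip":9.19},{"translation":[2.9,0,-2.4],"rotation":[0,0,0],"grip":9.19},{"translation":[2.9,0,-2.4],"rotation":[0,0,0],"grip":9.19},{"translation":[2.9,0,-2.4],"rotation":[0,0,0],"grip":9.19},{"translation":[2.9,0,-2.4],"rotation":[0,0,0],"grip":9.19}]'
python3 -m pendant '[{"translation":[1.5,0,-1.2],"rotation":[0,0.1,0],"grip":9.19},{"translation":[0,0,0],"rotation":[0,0.12,0],"grip":9.19},{"translation":[0,0,0],"rotation":[0,0.12,0],"grip":9.19},{"translation":[0,0,0],"rotation":[0,0.12,0],"grip":9.19},{"translation":[0,0,0],"rotation":[0,0.12,0],"grip":9.19},{"translation":[0,0,0],"rotation":[0,0.12,0],"grip":9.19},{"translation":[0,0,0],"rotation":[0,0.12,0],"grip":9.19},{"translation":[0,0,0],"rotation":[0,0.12,0],"grip":9.19},{"translation":[0,0,0],"rotation":[0,0.12,0],"grip":9.19},{"translation":[0,0,0],"rotation":[0,0.12,0],"grip":9.19},{"translation":[0,0,0],"rotation":[0,0.06,0],"grip":9.19},{"translation":[0,0,0],"rotation":[0,0,0],"grip":9.19},{"translation":[0,0,0],"rotation":[0,0,0],"grip":9.19}]'
python3 - <<'E'
from h import *
o=manip.get_obs();M=R.from_rotvec(o['ee_rot']).as_matrix();print(o['time'],o['eef_pos'].round(4),M.round(4),o['joints'].round(3),o['ft_force'].round(2))
p,d=manip.camera("wrist");cv2.imwrite("pics/w1.png",p);np.save("pics/w1d.npy",d);np.savez("pics/w1.npz",t=o['eef_pos'],M=M)
E
```

```text
time: 1.77
eef_pos: [0.5822, -0.0823, 0.2143]
ee_rot: [-1.547, 0.32, -0.32]
ft_force: [1.1, -0.2, 1.2]
opening: 0.0919
time: 2.85
eef_pos: [0.5907, -0.0973, 0.2143]
ee_rot: [-1.173, 1.264, -1.264]
ft_force: [0.4, 0.3, 0.2]
opening: 0.0919
2.85 [ 0.5907 -0.0973  0.2143] [[-7.460e-02 -5.000e-04  9.972e-01]
 [-9.972e-01  1.000e-04 -7.460e-02]
 [-1.000e-04 -1.000e+00 -5.000e-04]] [-0.166  0.313  1.692  0.     1.138 -0.091] [0.44 0.31 0.21]
```

View pics/w1.png

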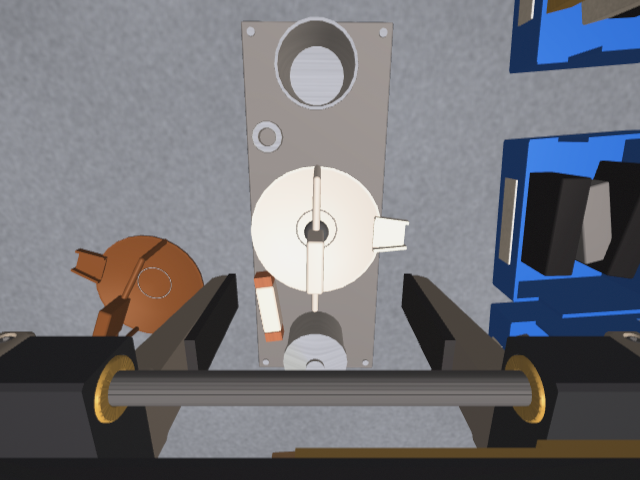

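The wrist picture shows the tab edge-on at (316,262) between the open fingers, the cup at (316,63) and the lip at (390,234). I'll refine the tab pose from it.

Run:
```python
from h import *
z=np.load("pics/w1.npz");d=np.load("pics/w1d.npy");c=manip.calibration("wrist");p=cv2.imread("pics/w1.png")
T=np.eye(4);T[:3,:3]=z['M'];T[:3,3]=z['t'];c['view']=np.linalg.inv(T@c['mount'])
W0=cloud("wrist",d,c);W=W0.reshape(-1,3);W=W[~np.isnan(W[:,0])]
near=lambda x,y,r,a,b:W[(np.hypot(W[:,0]-x,W[:,1]-y)<r)&(W[:,2]>a)&(W[:,2]<b)]
q=near(.586,-.104,.03,.157,.175);r=cv2.minAreaRect((q[:,:2]*1000).astype(np.float32));print("tab",r,q.mean(0),np.median(q[:,2]),len(q))
q=near(.586,-.104,.03,.135,.175);print("tab all",cv2.minAreaRect((q[:,:2]*1000).astype(np.float32)))
q=near(.6,.043,.045,.066,.076);print("cup",circ(q,.035),len(q))
q=near(.586,-.104,.068,.069,.077);rr=np.hypot(q[:,0]-.586,q[:,1]+.104);print("rim",circ(q[rr>.057],.0625))
q=near(.586,-.104,.1,.06,.08);rr=np.hypot(q[:,0]-.586,q[:,1]+.104);q=q[rr>.07];m=q.mean(0);print("lip",m,np.degrees(np.arctan2(m[1]+.104,m[0]-.586)))
# ring/ball: project ball
print("pts",[W0[v,u].round(4) for u,v in [(308,262),(323,262),(317,232)]])
```

```text
tab ((587.3424072265625, -103.36126708984375), (40.247650146484375, 12.020902633666992), 83.88064575195312) [ 0.58748632 -0.10159368  0.16664073] 0.16702163878020268 953
tab all ((587.7153930664062, -98.94129180908203), (49.062049865722656, 12.038812637329102), 84.43424224853516)
cup (array([0.5987, 0.0422]), np.float64(0.0013)) 1182
rim (array([ 0.5865, -0.1044]), np.float64(0.0026))
lip [ 0.66367481 -0.11081484  0.07480031] -5.014033981107277
pts [array([ 0.5831, -0.0984,  0.1679]), array([ 0.5934, -0.1001,  0.1654]), array([ 0.5904, -0.0836,  0.1456])]
```

```bash
python3 -m pendant '[{"translation":[0.65,0,-0.28],"rotation":[0,0.026,0],"grip":9.19},{"translation":[0,0.5,0],"rotation":[0,0,0],"grip":9.19},{"translation":[0,1,0],"rotation":[0,0,0],"grip":8},{"translation":[0,1,0],"rotation":[0,0,0],"grip":7},{"translation":[0,1,0],"rotation":[0,0,0],"grip":6},{"translation":[0,1,0],"rotation":[0,0,0],"grip":5},{"translation":[0,1,0],"rotation":[0,0,0],"grip":4},{"translation":[0,1,0],"rotation":[0,0,0],"grip":3.5},{"translation":[0,1,0],"rotation":[0,0,0],"grip":3},{"translation":[0,0.6,0],"rotation":[0,0,0],"grip":2.6},{"translation":[0,0.2,0],"rotation":[0,0,0],"grip":2.4},{"translation":[0,0,0],"rotation":[0,0,0],"grip":2.4},{"translation":[0,0,0],"rotation":[0,0,0],"grip":2.4},{"translation":[0,0,0],"rotation":[0,0,0],"grip":2.4}]' 5
cat > look.py <<'E'
from h import *
import sys
n=sys.argv[1]
o=manip.get_obs();M=R.from_rotvec(o['ee_rot']).as_matrix();print(o['time'],o['eef_pos'].round(4),M.round(4).tolist(),o['joints'].round(3),o['ft_force'].round(2),o['wrist_torque'].round(3),o['opening'])
p,d=manip.camera("wrist");cv2.imwrite(f"pics/{n}.png",p);np.save(f"pics/{n}d.npy",d);np.savez(f"pics/{n}.npz",t=o['eef_pos'],M=M)
E
python3 look.py w2
```

```text
time: 4.07
eef_pos: [0.588, -0.1037, 0.1322]
ee_rot: [-1.158, 1.284, -1.285]
ft_force: [-0.4, -0.5, -0.0]
opening: 0.0238
4.0667 [ 0.588  -0.1037  0.1322] [[-0.1028, 0.001, 0.9947], [-0.9947, -0.0002, -0.1028], [0.0001, -1.0, 0.001]] [-0.177  0.399  1.768 -0.     0.974 -0.074] [-0.38 -0.48 -0.04] [-0.076  0.072  0.006] 0.023775281012929753
```

View pics/w2.png

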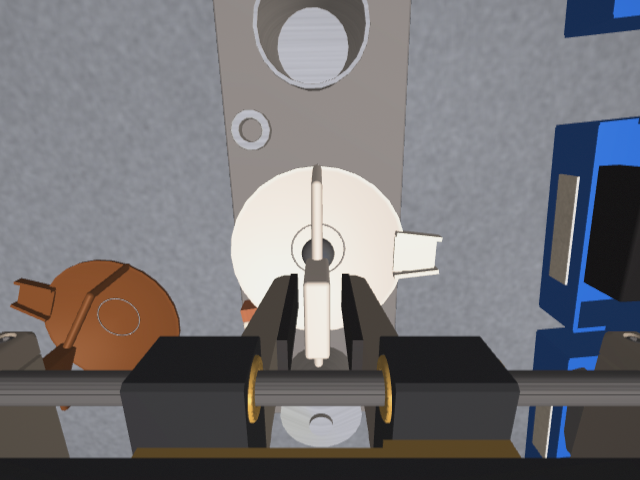

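Run:
```python
from h import *
p=cv2.imread("pics/w2.png");cv2.imwrite("pics/w2c.png",cv2.resize(p[230:380,220:420],None,fx=4,fy=4,interpolation=cv2.INTER_CUBIC))
z=np.load("pics/w2.npz");d=np.load("pics/w2d.npy");c=manip.calibration("wrist")
# in tool coords
c['view']=np.linalg.inv(c['mount']);W=cloud("wrist",d,c)
for v in range(270,370,10):
    print(v,[(u,(W[v,u]*1000).round(0).astype(int).tolist()) for u in range(285,360,6)] if v in(280,) else '')
q=W.reshape(-1,3);q=q[~np.isnan(q[:,0])]
t=q[(q[:,1]<-.0345)&(q[:,1]>-.040)&(abs(q[:,0])<.03)&(abs(q[:,2])<.009)];print("tab z range",t.min(0),t.max(0),len(t))
f=q[(q[:,1]<-.0)&(q[:,1]>-.06)&(abs(q[:,0])<.013)&(abs(q[:,2])>.0095)&(abs(q[:,2])<.04)]
for s in(1,-1):
    g=f[f[:,2]*s>0];print(s,len(g),np.percentile(g[:,2]*s,[0,2,10,50]))
```

```text
270 
280 [(285, [-9, -8, -18]), (291, [-10, -10, -14]), (297, [-7, -5, -12]), (303, [25, 69, -12]), (309, [-19, -32, -4]), (315, [-20, -32, -2]), (321, [-20, -33, 1]), (327, [-19, -32, 4]), (333, [25, 69, 11]), (339, [25, 69, 16]), (345, [-10, -10, 14]), (351, [-9, -8, 17]), (357, [-9, -9, 20])]
290 
300 
310 
320 
330 
340 
350 
360 
tab z range [-0.01967185 -0.03678627 -0.00657678] [ 0.01934149 -0.03450063  0.00489635] 1463
1 2385 [0.0122542  0.01236242 0.01245065 0.01806206]
-1 2393 [0.01143771 0.01151061 0.01157669 0.0172229 ]
```

View pics/w2c.png

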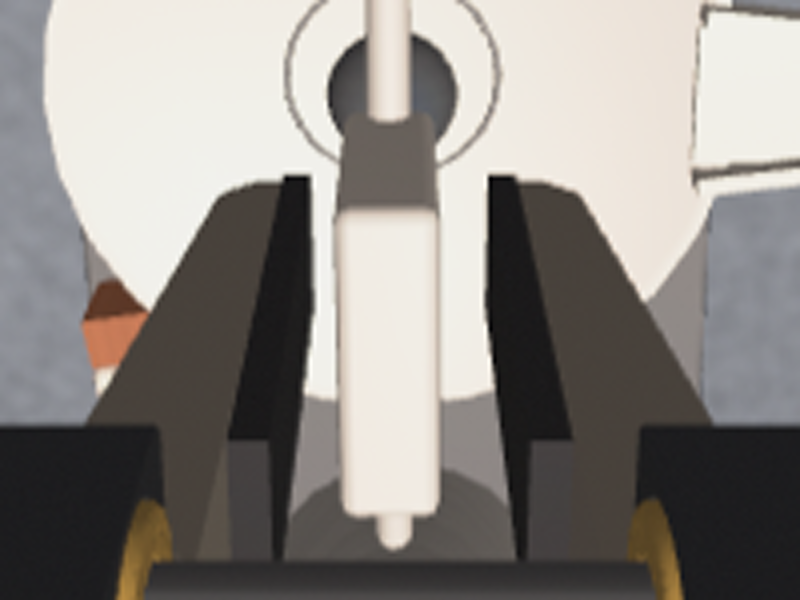

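The close crop shows the tab parallel to the fingers and about 1.25 mm toward the tool's -z from their midpoint. I shift by that, close partly, and look again.

```bash
python3 -m pendant '[{"translation":[0,0,-0.06],"rotation":[0,0,0],"grip":2.4},{"translation":[0,0,-0.06],"rotation":[0,0,0],"grip":2.1},{"translation":[0,0,0],"rotation":[0,0,0],"grip":1.8},{"translation":[0,0,0],"rotation":[0,0,0],"grip":1.6},{"translation":[0,0,0],"rotation":[0,0,0],"grip":1.6},{"translation":[0,0,0],"rotation":[0,0,0],"grip":1.6}]' 5
python3 look.py w3
python3 - <<'E'
from h import *
n="w3"
d=np.load(f"pics/{n}d.npy");c=manip.calibration("wrist")
c['view']=np.linalg.inv(c['mount']);W=cloud("wrist",d,c)
q=W.reshape(-1,3);q=q[~np.isnan(q[:,0])]
t=q[(q[:,1]<-.0345)&(q[:,1]>-.040)&(abs(q[:,0])<.018)&(abs(q[:,2])<.0075)];print("tab",t.min(0),t.max(0),len(t))
f=q[(q[:,1]>-.02)&(q[:,1]<.002)&(abs(q[:,0])<.013)&(abs(q[:,2])<.03)]
for s in(1,-1):
    g=f[f[:,2]*s>0];print(s,len(g),np.percentile(g[:,2]*s,[0,2,10,50]))
p=cv2.imread(f"pics/{n}.png");cv2.imwrite(f"pics/{n}c.png",cv2.resize(p[230:380,220:420],None,fx=4,fy=4,interpolation=cv2.INTER_CUBIC))
E
```

```text
time: 4.62
eef_pos: [0.5864, -0.1034, 0.1316]
ee_rot: [-1.159, 1.285, -1.285]
ft_force: [0.1, -0.5, 0.0]
opening: 0.0163
4.6167 [ 0.5864 -0.1034  0.1316] [[-0.1028, 0.0001, 0.9947], [-0.9947, 0.0, -0.1028], [-0.0, -1.0, 0.0001]] [-0.177  0.398  1.772  0.     0.972 -0.074] [ 0.07 -0.45  0.01] [-0.021  0.09  -0.006] 0.016301069460682282
tab [-0.01798782 -0.03746504 -0.00523022] [ 0.01799692 -0.03450007  0.0066449 ] 1675
1 425 [0.00835788 0.00842694 0.00847943 0.01339889]
-1 424 [0.00747969 0.00750626 0.00754841 0.01231218]
```

View pics/w3c.png

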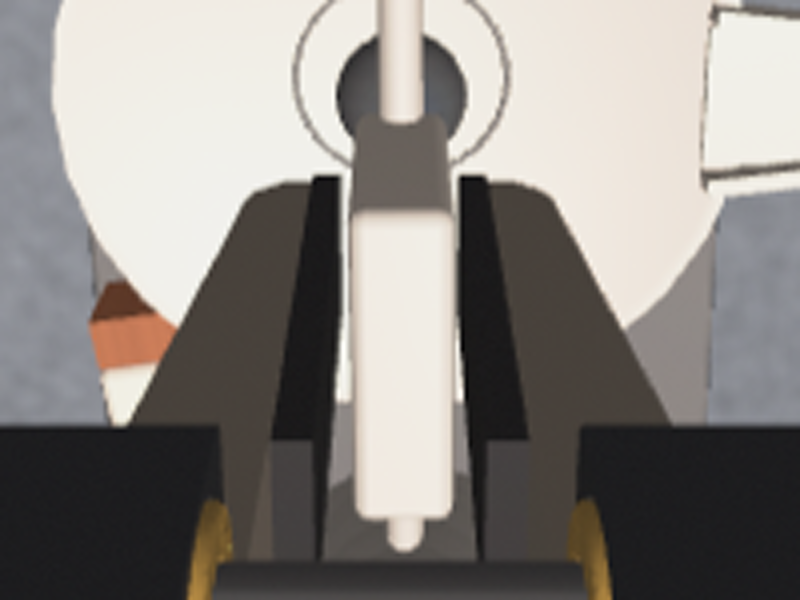

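Centred within 0.3 mm. I close slowly with a light grip, then firm up.

```bash
python3 -m pendant '[{"translation":[0,0,0.03],"rotation":[0,0,0],"grip":1.55},{"translation":[0,0,0],"rotation":[0,0,0],"grip":1.45},{"translation":[0,0,0],"rotation":[0,0,0],"grip":1.35},{"translation":[0,0,0],"rotation":[0,0,0],"grip":1.28},{"translation":[0,0,0],"rotation":[0,0,0],"grip":1.24},{"translation":[0,0,0],"rotation":[0,0,0],"grip":1.2},{"translation":[0,0,0],"rotation":[0,0,0],"grip":1.16},{"translation":[0,0,0],"rotation":[0,0,0],"grip":1.1},{"translation":[0,0,0],"rotation":[0,0,0],"grip":1.0},{"translation":[0,0,0],"rotation":[0,0,0],"grip":0.8},{"translation":[0,0,0],"rotation":[0,0,0],"grip":0.5},{"translation":[0,0,0],"rotation":[0,0,0],"grip":0.5}]' 4
python3 -m pendant '[{"translation":[0,0,0],"rotation":[0,0,0],"grip":0.5},{"translation":[0,0,0],"rotation":[0,0,0],"grip":0.5}]' 9
python3 -m pendant '[{"translation":[0,0,0],"rotation":[0,0,0],"grip":0.5},{"translation":[0,0,0],"rotation":[0,0,0],"grip":0.5},{"translation":[0,0,0],"rotation":[0,0,0],"grip":0.5}]' 13
python3 look.py w4
```

```text
time: 5.67
eef_pos: [0.5867, -0.1035, 0.1316]
ee_rot: [-1.159, 1.285, -1.285]
ft_force: [0.8, 0.1, -0.8]
opening: 0.0122
time: 5.83
eef_pos: [0.5867, -0.1035, 0.1316]
ee_rot: [-1.159, 1.285, -1.285]
ft_force: [1.1, -0.2, -0.1]
opening: 0.012
time: 6.08
eef_pos: [0.5867, -0.1035, 0.1316]
ee_rot: [-1.159, 1.285, -1.285]
ft_force: [1.7, 0.4, -1.6]
opening: 0.012
6.0833 [ 0.5867 -0.1035  0.1316] [[-0.1028, 0.0, 0.9947], [-0.9947, -0.0, -0.1028], [0.0, -1.0, 0.0]] [-0.177  0.398  1.771 -0.     0.973 -0.074] [ 1.66  0.43 -1.55] [-0.11   0.004 -0.054] 0.011952513671905895
```

View pics/w4.png

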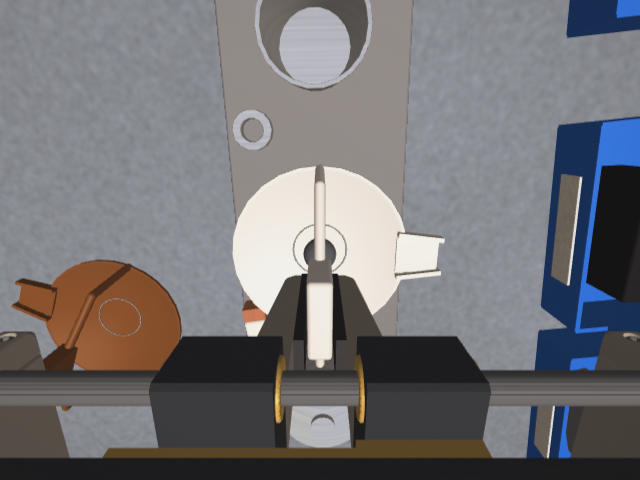

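The tab is gripped with 12.0 mm opening and the ball is central at (319,250). Now the lift, gently.

```bash
python3 -m pendant '[{"translation":[0,-0.05,0],"rotation":[0,0,0],"grip":0.5},{"translation":[0,-0.1,0],"rotation":[0,0,0],"grip":0.5},{"translation":[0,-0.2,0],"rotation":[0,0,0],"grip":0.5},{"translation":[0,-0.3,0],"rotation":[0,0,0],"grip":0.5},{"translation":[0,-0.2,0],"rotation":[0,0,0],"grip":0.5},{"translation":[0,-0.1,0],"rotation":[0,0,0],"grip":0.5},{"translation":[0,0,0],"rotation":[0,0,0],"grip":0.5},{"translation":[0,0,0],"rotation":[0,0,0],"grip":0.5}]' 13
python3 look.py w5
python3 - <<'E'
from h import *
p,d=manip.camera("scene");cv2.imwrite("pics/s5.png",cv2.resize(p[209:344,206:386],None,fx=4.4,fy=4.4,interpolation=cv2.INTER_CUBIC))
E
```

```text
time: 6.8
eef_pos: [0.5867, -0.1035, 0.1412]
ee_rot: [-1.159, 1.285, -1.285]
ft_force: [-0.4, 0.0, -2.7]
opening: 0.0118
6.8 [ 0.5867 -0.1035  0.1412] [[-0.1028, 0.0001, 0.9947], [-0.9947, -0.0, -0.1028], [0.0, -1.0, 0.0001]] [-0.177  0.386  1.764 -0.     0.991 -0.074] [-0.39  0.02 -2.7 ] [-0.069  0.08  -0.024] 0.011775357681935623
```

View pics/w5.png

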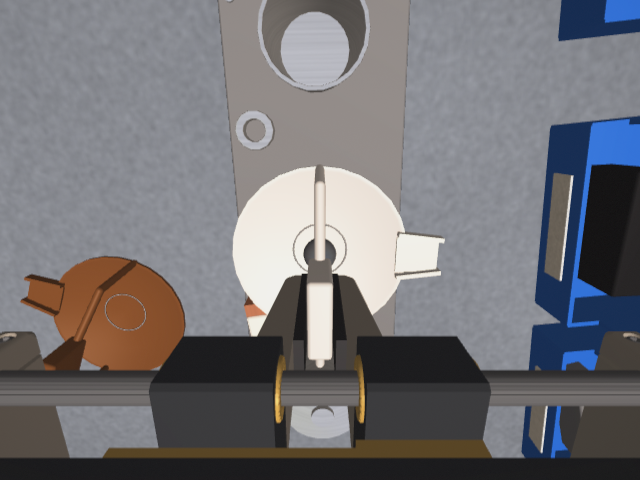

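View pics/s5.png

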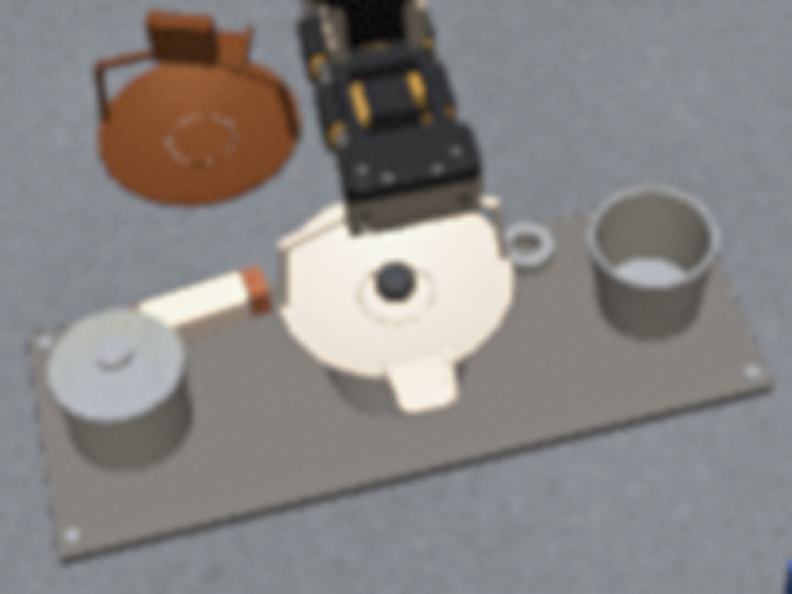

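The dish is clear of the pedestal and unchanged in the wrist view. The ball is in the ring's middle (scene crop 396,282), so I continue for another 5.05 cm.

```bash
python3 -m pendant '[{"translation":[0,-0.05,0],"rotation":[0,0,0],"grip":0.5},{"translation":[0,-0.1,0],"rotation":[0,0,0],"grip":0.5},{"translation":[0,-0.2,0],"rotation":[0,0,0],"grip":0.5},{"translation":[0,-0.3,0],"rotation":[0,0,0],"grip":0.5},{"translation":[0,-0.4,0],"rotation":[0,0,0],"grip":0.5},{"translation":[0,-0.5,0],"rotation":[0,0,0],"grip":0.5},{"translation":[0,-0.5,0],"rotation":[0,0,0],"grip":0.5},{"translation":[0,-0.5,0],"rotation":[0,0,0],"grip":0.5},{"translation":[0,-0.5,0],"rotation":[0,0,0],"grip":0.5},{"translation":[0,-0.5,0],"rotation":[0,0,0],"grip":0.5},{"translation":[0,-0.5,0],"rotation":[0,0,0],"grip":0.5},{"translation":[0,-0.4,0],"rotation":[0,0,0],"grip":0.5},{"translation":[0,-0.3,0],"rotation":[0,0,0],"grip":0.5},{"translation":[0,-0.2,0],"rotation":[0,0,0],"grip":0.5},{"translation":[0,-0.1,0],"rotation":[0,0,0],"grip":0.5},{"translation":[0,0,0],"rotation":[0,0,0],"grip":0.5},{"translation":[0,0,0],"rotation":[0,0,0],"grip":0.5},{"translation":[0,0,0],"rotation":[0,0,0],"grip":0.5}]' 13
cat > meas.py <<'E'
from h import *
import sys
n=sys.argv[1]
o=manip.get_obs();M=R.from_rotvec(o['ee_rot']).as_matrix();print(o['time'],o['eef_pos'].round(4),M.round(4).tolist(),o['joints'].round(3),o['ft_force'].round(2),o['wrist_torque'].round(3),o['opening'])
p,d=manip.camera("wrist");cv2.imwrite(f"pics/{n}.png",p)
c=manip.calibration("wrist");T=np.eye(4);T[:3,:3]=M;T[:3,3]=o['eef_pos'];c['view']=np.linalg.inv(T@c['mount'])
s,ds=manip.camera("scene");cv2.imwrite(f"pics/{n}s.png",cv2.resize(s[190:325,206:386],None,fx=4.4,fy=4.4,interpolation=cv2.INTER_CUBIC))
tz=o['eef_pos'][2]+.019 # tab centre height
C=o['eef_pos'][:2]
for nm,W in (("wrist",cloud("wrist",d,c)),("scene",cloud("scene",ds))):
    W=W.reshape(-1,3);W=W[~np.isnan(W[:,0])]
    r=np.hypot(*(W[:,:2]-C).T)
    q=W[(r<.08)&(r>.02)&(W[:,2]<tz-.065)&(W[:,2]>tz-.095)]
    # bowl: inside cone 25-38 mm -> fit z=a+bx+cy+k r
    rq=np.hypot(*(q[:,:2]-C).T);i=(rq<.038)&(rq>.018);A=np.c_[np.ones(i.sum()),q[i,:2]-C,rq[i]]
    x=np.linalg.lstsq(A,q[i,2],rcond=None)[0];print(nm,i.sum(),"bottom z",x[0].round(4),"tilt deg x,y",np.degrees(x[1:3]).round(2),"cone",np.degrees(x[3]).round(2))
    q=W[(r<.092)&(r>.072)&(W[:,2]<tz-.06)&(W[:,2]>tz-.095)];m=q.mean(0) if len(q) else [0,0,0];print("  lip",np.round(m,4),len(q),"heading",np.degrees(np.arctan2(m[1]-C[1],m[0]-C[0])).round(2))
E
python3 meas.py w6
```

```text
time: 8.4
eef_pos: [0.5865, -0.1035, 0.1913]
ee_rot: [-1.159, 1.285, -1.284]
ft_force: [0.1, -1.0, -2.4]
opening: 0.012
8.4 [ 0.5865 -0.1035  0.1913] [[-0.1028, -0.0005, 0.9947], [-0.9947, 0.0001, -0.1028], [-0.0, -1.0, -0.0005]] [-0.177  0.331  1.721  0.     1.09  -0.074] [ 0.12 -0.99 -2.37] [-0.079  0.099 -0.045] 0.0120109332800379
wrist 4058 bottom z 0.119 tilt deg x,y [-0.11  0.1 ] cone 7.02
  lip [ 0.6648 -0.1116  0.1346] 870 heading -5.93
scene 462 bottom z 0.1178 tilt deg x,y [0.12 0.14] cone 6.63
  lip [ 0.6647 -0.1112  0.1325] 78 heading -5.67
```

View pics/w6s.png

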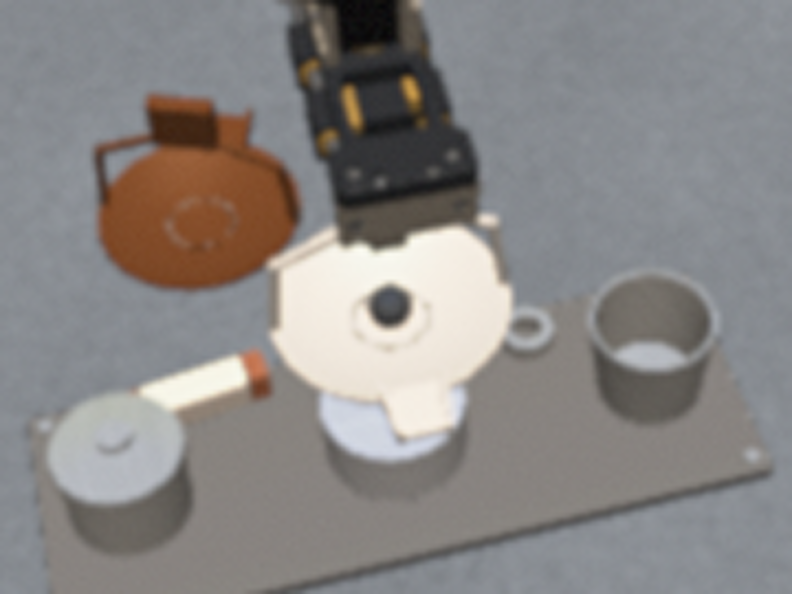

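Level within about 0.1° and 6 cm up (bowl bottom at z=0.119 against 0.059 at the start). The ball is in the ring at crop (390,306). The lip is at -5.8° and the cup bearing is 85.4°, so the turn is about +1.59 rad, which is negative about the tool's y.

```bash
python3 -m pendant '[{"translation":[0,0,0],"rotation":[0,-0.005,0],"grip":0.5},{"translation":[0,0,0],"rotation":[0,-0.01,0],"grip":0.5},{"translation":[0,0,0],"rotation":[0,-0.015,0],"grip":0.5},{"translation":[0,0,0],"rotation":[0,-0.02,0],"grip":0.5},{"translation":[0,0,0],"rotation":[0,-0.025,0],"grip":0.5},{"translation":[0,0,0],"rotation":[0,-0.03,0],"grip":0.5},{"translation":[0,0,0],"rotation":[0,-0.035,0],"grip":0.5},{"translation":[0,0,0],"rotation":[0,-0.04,0],"grip":0.5},{"translation":[0,0,0],"rotation":[0,-0.045,0],"grip":0.5},{"translation":[0,0,0],"rotation":[0,-0.05,0],"grip":0.5},{"translation":[0,0,0],"rotation":[0,-0.05,0],"grip":0.5},{"translation":[0,0,0],"rotation":[0,-0.05,0],"grip":0.5},{"translation":[0,0,0],"rotation":[0,-0.05,0],"grip":0.5},{"translation":[0,0,0],"rotation":[0,-0.05,0],"grip":0.5},{"translation":[0,0,0],"rotation":[0,-0.05,0],"grip":0.5},{"translation":[0,0,0],"rotation":[0,-0.05,0],"grip":0.5},{"translation":[0,0,0],"rotation":[0,-0.05,0],"grip":0.5},{"translation":[0,0,0],"rotation":[0,-0.05,0],"grip":0.5},{"translation":[0,0,0],"rotation":[0,-0.05,0],"grip":0.5},{"translation":[0,0,0],"rotation":[0,-0.05,0],"grip":0.5}]' 13
python3 -m pendant '[{"translation":[0,0,0],"rotation":[0,-0.05,0],"grip":0.5},{"translation":[0,0,0],"rotation":[0,-0.05,0],"grip":0.5},{"translation":[0,0,0],"rotation":[0,-0.05,0],"grip":0.5},{"translation":[0,0,0],"rotation":[0,-0.05,0],"grip":0.5},{"translation":[0,0,0],"rotation":[0,-0.05,0],"grip":0.5},{"translation":[0,0,0],"rotation":[0,-0.05,0],"grip":0.5},{"translation":[0,0,0],"rotation":[0,-0.05,0],"grip":0.5},{"translation":[0,0,0],"rotation":[0,-0.05,0],"grip":0.5},{"translation":[0,0,0],"rotation":[0,-0.05,0],"grip":0.5},{"translation":[0,0,0],"rotation":[0,-0.05,0],"grip":0.5},{"translation":[0,0,0],"rotation":[0,-0.05,0],"grip":0.5},{"translation":[0,0,0],"rotation":[0,-0.045,0],"grip":0.5},{"translation":[0,0,0],"rotation":[0,-0.04,0],"grip":0.5},{"translation":[0,0,0],"rotation":[0,-0.035,0],"grip":0.5},{"translation":[0,0,0],"rotation":[0,-0.03,0],"grip":0.5},{"translation":[0,0,0],"rotation":[0,-0.025,0],"grip":0.5},{"translation":[0,0,0],"rotation":[0,-0.02,0],"grip":0.5},{"translation":[0,0,0],"rotation":[0,-0.015,0],"grip":0.5},{"translation":[0,0,0],"rotation":[0,-0.01,0],"grip":0.5},{"translation":[0,0,0],"rotation":[0,-0.005,0],"grip":0.5}]' 13
python3 meas.py w7
```

```text
time: 10.17
eef_pos: [0.5867, -0.1035, 0.1916]
ee_rot: [-1.456, 0.699, -0.698]
ft_force: [-1.1, 0.1, -1.5]
opening: 0.0121
time: 11.83
eef_pos: [0.5867, -0.1035, 0.1916]
ee_rot: [-1.569, 0.097, -0.097]
ft_force: [0.2, -0.3, -2.2]
opening: 0.0121
11.8333 [ 0.5867 -0.1035  0.1916] [[0.9924, -0.0, 0.1227], [-0.1227, -0.0, 0.9924], [-0.0, -1.0, -0.0]] [-0.177  0.331  1.721 -0.     1.09  -1.625] [ 0.16 -0.28 -2.22] [ 0.032  0.005 -0.038] 0.012115044119561675
wrist 4028 bottom z 0.1194 tilt deg x,y [0.06 0.15] cone 6.89
  lip [ 0.5962 -0.0259  0.135 ] 803 heading 83.0
scene 435 bottom z 0.1174 tilt deg x,y [0.71 0.14] cone 7.59
  lip [ 0.5949 -0.0254  0.1333] 75 heading 83.98
```

View pics/w7s.png

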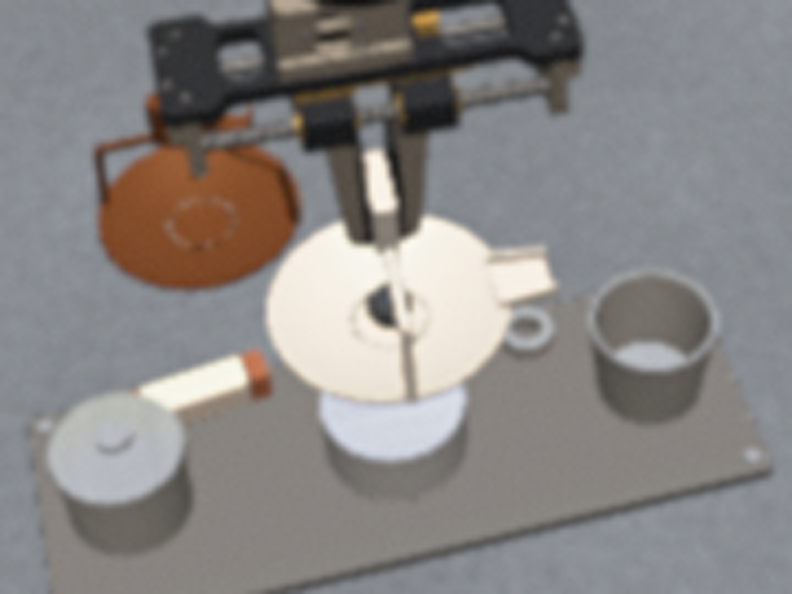

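View pics/w7.png

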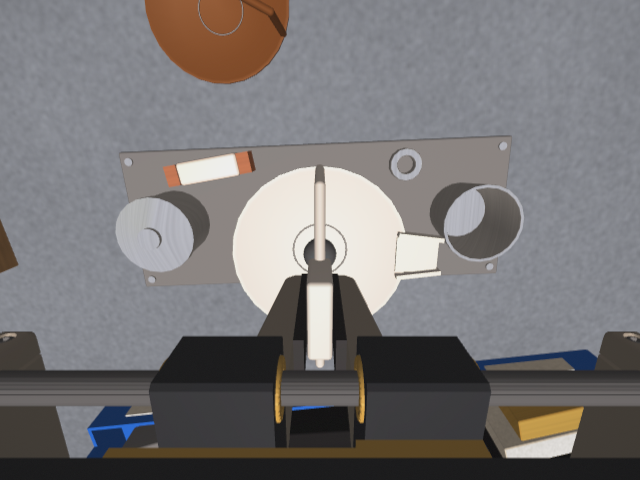

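The lip now points at the cup side, measured at 83.0° (wrist) and 84.0° (scene). The ball is central at (320,250). I make the last 0.04 rad and settle.

```bash
python3 -m pendant '[{"translation":[0,0,0],"rotation":[0,-0.005,0],"grip":0.5},{"translation":[0,0,0],"rotation":[0,-0.01,0],"grip":0.5},{"translation":[0,0,0],"rotation":[0,-0.01,0],"grip":0.5},{"translation":[0,0,0],"rotation":[0,-0.01,0],"grip":0.5},{"translation":[0,0,0],"rotation":[0,-0.005,0],"grip":0.5},{"translation":[0,0,0],"rotation":[0,0,0],"grip":0.5},{"translation":[0,0,0],"rotation":[0,0,0],"grip":0.5},{"translation":[0,0,0],"rotation":[0,0,0],"grip":0.5},{"translation":[0,0,0],"rotation":[0,0,0],"grip":0.5},{"translation":[0,0,0],"rotation":[0,0,0],"grip":0.5},{"translation":[0,0,0],"rotation":[0,0,0],"grip":0.5},{"translation":[0,0,0],"rotation":[0,0,0],"grip":0.5},{"translation":[0,0,0],"rotation":[0,0,0],"grip":0.5},{"translation":[0,0,0],"rotation":[0,0,0],"grip":0.5},{"translation":[0,0,0],"rotation":[0,0,0],"grip":0.5},{"translation":[0,0,0],"rotation":[0,0,0],"grip":0.5},{"translation":[0,0,0],"rotation":[0,0,0],"grip":0.5},{"translation":[0,0,0],"rotation":[0,0,0],"grip":0.5},{"translation":[0,0,0],"rotation":[0,0,0],"grip":0.5},{"translation":[0,0,0],"rotation":[0,0,0],"grip":0.5}]' 13
python3 meas.py w8
python3 - <<'E'
from h import *
a=[cv2.imread(f"pics/w8{s}.png") for s in ("","s")]
cv2.imwrite("pics/w8c.png",np.hstack([cv2.resize(a[0][140:300,210:450],(480,320)),cv2.resize(a[1][180:440,230:570],(320,320))]))
E
```

```text
time: 13.6
eef_pos: [0.5867, -0.1035, 0.1916]
ee_rot: [-1.57, 0.066, -0.066]
ft_force: [0.3, 0.0, -1.3]
opening: 0.0119
13.6 [ 0.5867 -0.1035  0.1916] [[0.9965, -0.0, 0.0837], [-0.0837, -0.0, 0.9965], [-0.0, -1.0, -0.0]] [-0.177  0.331  1.721 -0.     1.09  -1.664] [ 0.34  0.02 -1.35] [ 0.017 -0.016  0.009] 0.011850222059348237
wrist 4035 bottom z 0.1196 tilt deg x,y [0.06 0.13] cone 6.66
  lip [ 0.5931 -0.0256  0.135 ] 804 heading 85.26
scene 434 bottom z 0.1175 tilt deg x,y [0.68 0.06] cone 7.33
  lip [ 0.5915 -0.0249  0.1334] 76 heading 86.49
```

View pics/w8c.png

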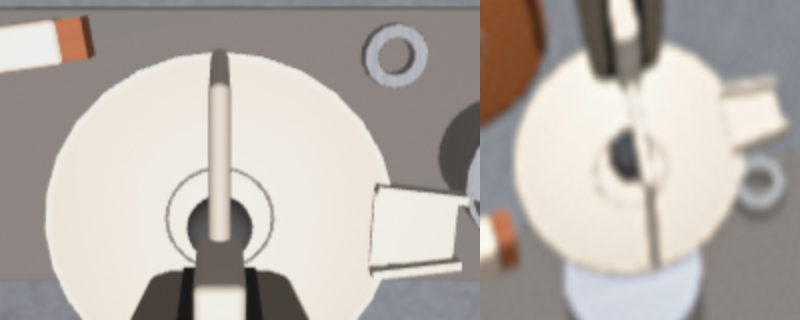

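The ball is in the middle of the ring and the lip faces the cup, level and still. I'm handing the job in.

```bash
python3 -c "
from station import manip
print(manip.close_job())"
```

```text
the job is handed in; nothing more can be done
None
```

I gripped the white dish by its tab at a commanded 13 N and lifted it 6 cm straight up. I then turned it about 91° above the pedestal, so the lip points at the open cup. The job was handed in at about 13.7 s, with the arm still holding the dish.

**Lip direction:** the wrist camera measured the lip at 85.3° and the scene camera at 86.5°, against a cup bearing of 85.4°.

**Level:** the wrist camera showed a tilt of about 0.15°. The scene camera disagreed, showing about 0.7° in x. It had few points and its view is partly blocked by the handle, and the tool itself read exactly vertical, so I took the wrist figure.

**Ball and grip:** after a hold of about 1.25 s the ball showed in the middle of the ring in both views. The finger opening stayed at about 12 mm, the tab's thickness, so I saw no slip.

**Force:** the vertical wrist-force readings were noisy, from -1.3 to -2.7 N while holding. No check failed.

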